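Find the full gift box by weight and pack it

ROBOT

A 6-joint arm with a two-finger parallel gripper is mounted at the origin on the work surface. World frame = base frame: x ahead of the robot, y to its left, z up, the work surface at z = 0. Lengths are in mm, angles in rad, forces in N, time in s.
With the tool pointing down it reaches from about 275 to 1000 mm from the base axis. Payload 8.4 kg.
Tool frame: the origin (TCP) lies between the finger pads; the fingertips stand 17 mm ahead of it and the grasp point (between the pads) lies 2 mm behind it; z points along the fingers, y is the line along which they close (so a half turn about z gives the same grasp; the last joint's range is limited). The gripper opens to 85 mm and grips with 20 to 120 N. Pads are 22 mm wide; open, the fingers measure 114 mm over their backs; the gripper's body (76 mm by 85 mm) begins 54 mm behind the grasp point. The pads swing forward as they close: fully open they stand 13 mm farther back than shut.
Start: joints at [-0.002, 0.353, 1.633, -0, 1.155, -0.002], TCP at [625.002, -0, 248.281] pointing down, gripper open.
Joint ranges: [-2.63, 2.63], [-0.92, 2.1], [0.06, 2.66], [-1.3, 4.44], [0, 2.69], [-3.02, 3.02]. Speed limits (rad/s): [2.22, 2.22, 2.79, 3.14, 3.14, 3.14].

INTERFACE

Orientations are given as [roll, pitch, yaw] about the fixed x, y, z axes, in that order (R = Rz(yaw) Ry(pitch) Rx(roll)).
In Python, from rig import sense, grab_frame, sign_off gives the robot as it stands. The module is installed in compiled form; this text tells all that it offers.
- The arm moves only by the tool send_rows, never from a script. Its argument "moves" is a list that holds one entry, the list of rows, each a list of 7 numbers: the shift along the world's x, y, z in m, then the turn, a rotation vector about the world's x, y, z in rad, then the opening, from -1 (shut) to 1 (fully open). In form: [[[dx, dy, dz, rx, ry, rz, jaw], ...]]. A call has 1 to 10 rows; each row shifts and turns the commanded pose from where the row before left it; what a row does not reach is not made up. A row lasts 1/10 s, in which the tool goes at most 50 mm and 8.59 degrees, less where a joint would pass 70% of its speed; a pose out of reach is approached as far as the arm can. A call with a gripper value outside its range is refused whole. The fingers move at their own pace and stop on an object; "grip_force" is the grip in N (left out, the last holds). Time passes only in rows, so rows that do not move let the fingers close. It gives the time, the measured TCP pose, the force, the opening and the grip force at its end, in the units of the state.
- sense(): the state, without advancing time (a new reading comes with each control period).
- grab_frame(name): name is "scene" or "side" or "wrist"; returns a dict with "img" (420x560x3 uint8, red, green, blue), "mtx" (3x3 intrinsics, pixels), "dist" ([k1, k2, p1, p2, k3] as OpenCV has them; the pictures are not rectified), "rvec" (rotation vector, rad) and "tvec" (3), from world to camera coordinates, as OpenCV has them; the wrist camera has in their place "T_tool_cam" (4x4, takes a point from camera to tool coordinates, whose origin is the TCP and whose axes are the flange's). Camera axes: x right, y down, z forward; pixel columns grow to the right and rows downward; lengths in mm; the calibration is good to about 2 mm. A picture is of the moment at which its call begins: read the wrist's pose just before it. There is no depth.
- sign_off(): hands the job in; it is judged then, once.
The state is a dict: "clock": time; "qpos": joint angles; "qvel": joint speeds; "joint_efforts": joint torques, N m; "eef_pos": TCP position; "tcp_rot": TCP orientation; "contact_force": force on the tool from outside, world axes, zero at the start; "wrist_torque": the same for the moment, N m; "opening": opening from 0.0 (shut) to 1.0 (fully open); "grasp_force": force on a finger pad.
Only numpy, scipy, OpenCV 4.12 (cv2) and the standard library are available. Lean on these libraries where they do the work, as an engineer would, in place of code of your own. Each camera call takes 0.05 s, during which the arm holds its last target. There are 200 camera calls.

TASK

Three closed gift boxes that look alike lean in the slanted tray; only one has a figurine in it and is clearly heavier, so feel for it. Set the full box down gently, standing upright, inside the shipping carton, then fold the carton's short flap down flat and after it the long flap over it. The empty boxes must be in their own pockets of the tray at the end, and everything else on the bench is to be left standing where it is.

Things in the scene. Friction and masses are not known exactly. Their poses are not given: they have to be found in the camera images.
- box_a: closed white gift box 50 x 50 x 110 mm, one of three that look alike; origin at the centre of its underside, z along the 110 mm length towards its lid, x and y square to its faces. Starts in a pocket of the slanted tray, z leaning 30 degrees (0.52 rad) from vertical towards the tray's -x, resting on the low wall there. Empty it weighs about 85 g, full 370 to 550 g
- box_b: closed white gift box 50 x 50 x 110 mm, one of three that look alike; origin at the centre of its underside, z along the 110 mm length towards its lid, x and y square to its faces. Starts in a pocket of the slanted tray, z leaning 30 degrees (0.52 rad) from vertical towards the tray's -x, resting on the low wall there. Empty it weighs about 85 g, full 370 to 550 g
- box_c: closed white gift box 50 x 50 x 110 mm, one of three that look alike; origin at the centre of its underside, z along the 110 mm length towards its lid, x and y square to its faces. Starts in a pocket of the slanted tray, z leaning 30 degrees (0.52 rad) from vertical towards the tray's -x, resting on the low wall there. Empty it weighs about 85 g, full 370 to 550 g
- rack: fixed slanted blue tray, 310 mm wide along its y, three pockets centred at y = -100, 0, 100 mm, each 96 wide in y, 57 deep. Origin on the bench, 45 mm below the pocket floor's centre, z up. Pockets lean 30 degrees from vertical towards its -x (the robot's side). Heights along the lean from the pocket floor: -x wall 75 mm, other walls 40, dividers 25
- carton: fixed open cardboard shipping carton, outside 150 x 150 x 130 mm, walls and floor 4 mm; origin at the centre of its underside, z up. The short flap is hinged along its -x rim (nearer the robot), the long flap along its +x rim
- carton_floor (a point): centre of the carton's inner floor, 126 mm below the rim
- short_hinge (a point): middle of the short flap's hinge line, on the carton's -x rim; the line runs along the carton's y; axes as the carton's
- long_hinge (a point): middle of the long flap's hinge line, on the carton's +x rim, 4 mm above the rim; the line runs along the carton's y; axes as the carton's
- short_flap (a joint): angle of the short flap (65 mm from hinge to free edge, 148 mm wide, 4 mm thick): 0 folded down flat over the opening, 1.57 upright, more leaning outwards; starts at 1.85 to 2.2 and stays where it is left
- long_flap (a joint): angle of the long flap (100 mm from hinge to free edge, 148 mm wide, 4 mm thick), same meaning; folded down it overlaps the short one
- saucer: bystander: white paint saucer, 76 mm across, 22 mm high; origin at its underside
- thinner: bystander: closed white plastic bottle, 60 mm across, 150 mm high; origin at its underside
- jar: bystander: closed glass jar, 66 mm across, 80 mm high; origin at its underside
- figurine: bystander: unpainted plaster figurine, 60 mm across its foot, 110 mm high; origin at its underside
- brush: bystander: brush lying flat, 180 mm long, handle towards its own -x

How it is judged:
By the outcome, as a careful person would: the job done as asked, in the order asked, and still so for the second after the job is handed in, with the robot touching nothing.
It also fails if it takes over 72 s, if anything falls off the work surface, if the arm or the gripper's body presses on something with over 40 N, if the wrist force passes 120 N, or if a joint passes its speed limit or range.

## Working session

There is one attempt and no reset: what is moved stays moved. The work goes in short steps, Python scripts to look and compute and a tool call to move; the robot and the scene stay as the last step left them, time stands still between calls to the robot, and variables do not carry over. Pictures are saved under pics/ and viewed, at most 10 in all, crops included, and the job is handed in when it is done.

Besides the shell and the picture viewer there is one more tool, called after "Request:" as name([rows], argument=value, ...), one row to a line, values as JSON. send_rows: Moves the arm, as the interface text tells. Its arguments: {"type":"object","properties":{"moves":{"type":"array"},"grip_force":{"type":"number"}},"required":["moves"]}

```bash
mkdir -p pics; cat > h.py <<'E'
import numpy as np, cv2
from rig import sense, grab_frame, sign_off
def ray(f,px):
    u=cv2.undistortPoints(np.array(px,float).reshape(-1,1,2),f['mtx'],f['dist']).reshape(-1,2)
    R=cv2.Rodrigues(np.array(f['rvec'],float))[0]; t=np.array(f['tvec'],float).ravel()
    d=np.c_[u,np.ones(len(u))]@R
    return -R.T@t,d
def onz(f,px,z):
    c,d=ray(f,px); return c+d*((z-c[2])/d[:,2])[:,None]
def tri(f1,p1,f2,p2):
    c1,d1=ray(f1,p1);c2,d2=ray(f2,p2);o=[]
    for a,b in zip(d1,d2):
        s=np.linalg.lstsq(np.c_[a,-b],c2-c1,rcond=None)[0]
        A=c1+a*s[0];B=c2+b*s[1];o.append([*((A+B)/2),np.linalg.norm(A-B)])
    return np.array(o)
def proj(f,P): return cv2.projectPoints(np.array(P,float).reshape(-1,1,3),np.array(f['rvec'],float),np.array(f['tvec'],float),f['mtx'],f['dist'])[0].reshape(-1,2)
E
python3 - <<'E'
from h import *
import pickle
fs={n:grab_frame(n) for n in('scene','side')}
pickle.dump(fs,open('f0.pkl','wb'))
for n,f in fs.items():
    cv2.imwrite(f'pics/{n}0.png',cv2.resize(f['img'][:,:,::-1],(800,600)));print(n,ray(f,[[280,210]]))
print(sense())
E
```

```text
scene (array([1090.92417106, -285.21619045,  849.28593442]), array([[-0.54597575,  0.3412813 , -0.76514258]]))
side (array([  77.73868399, -535.34857358,  542.99179595]), array([[ 0.56032124,  0.65986601, -0.5009469 ]]))
{'clock': 0.1, 'qpos': array([-2.37506188e-03,  3.53577797e-01,  1.63406059e+00,  4.13921578e-05,
        1.15521723e+00, -2.37584540e-03]), 'qvel': array([ 0.00043916, -0.00059982,  0.0002863 ,  0.00196134,  0.00013908,
        0.00220305]), 'joint_efforts': array([ 4.27485766e-04, -6.06356549e+01, -3.42817569e+01, -7.40920814e-05,
        3.91241178e-03, -4.99377973e-05]), 'eef_pos': array([6.24587726e+02, 2.89008977e-02, 2.47637078e+02]), 'tcp_rot': array([-3.14032979e+00, -4.08483185e-05,  1.57078035e+00]), 'contact_force': array([ 0.06830609,  0.10988008, -0.56183903]), 'wrist_torque': array([-0.01806838, -0.00016329, -0.00221646]), 'grasp_force': 0.0, 'opening': 0.9951707203305455}
```

View pics/scene0.png

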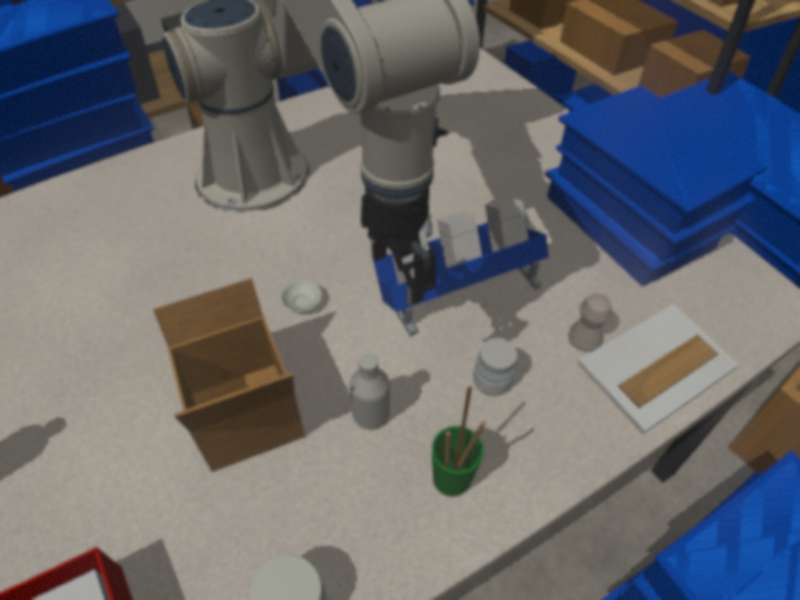

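View pics/side0.png

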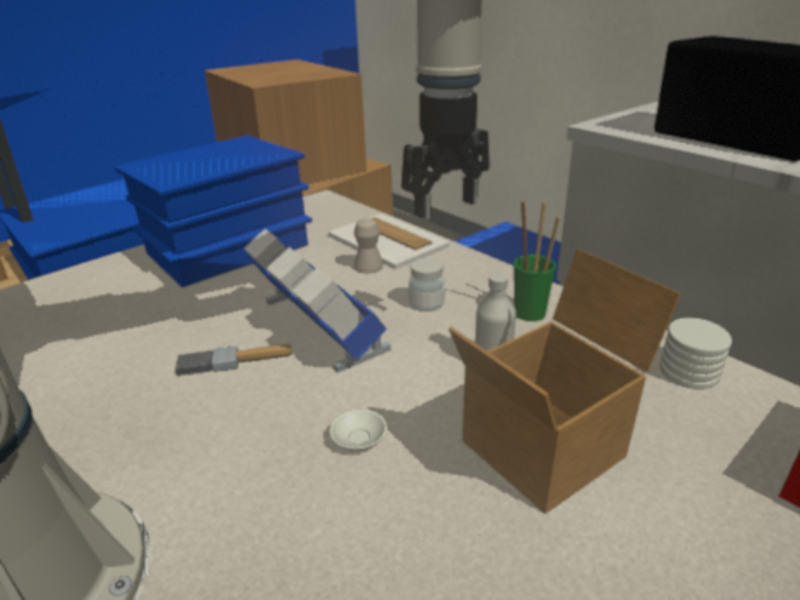

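The scene view shows the carton at about (230,370) with both flaps open. The tray is at (460,260), partly hidden by the gripper, and the saucer at (303,297), thinner bottle at (370,390) and jar at (495,365) stand nearby. The side view shows the carton base corners at about (547,503), (628,455) and (465,440), and the tray running (250,240)–(385,330). Next I'll take a wrist view and an enlarged crop.

```bash
python3 - <<'E'
from h import *
import pickle
fs=pickle.load(open('f0.pkl','rb'))
s=1/1.42857
sd,sc=fs['side'],fs['scene']
print('base side',onz(sd,np.array([[547,503],[628,455],[465,440]])*s,0).round(0))
print('base scene',onz(sc,np.array([[213,468],[303,435]])*s,0).round(0))
print('rim side z130',onz(sd,np.array([[553,428],[640,375],[555,325]])*s,130).round(0))
print('long free edge tri',tri(sc,np.array([[180,415],[292,377]])*s,sd,np.array([[677,295],[575,252]])*s).round(0))
print('short free',tri(sc,np.array([[155,310],[252,283]])*s,sd,np.array([[545,395],[450,330]])*s).round(0))
st=sense();w=grab_frame('wrist');w['st']=st
pickle.dump(w,open('w0.pkl','wb'));print(w['T_tool_cam'])
cv2.imwrite('pics/w0.png',cv2.resize(w['img'][:,:,::-1],(800,600)))
a=cv2.resize(sc['img'][120:250,255:395],None,fx=400/140,fy=400/140,interpolation=2)
b=cv2.resize(sd['img'][145:275,150:290],None,fx=400/140,fy=400/140,interpolation=2)
cv2.imwrite('pics/c0.png',np.hstack([a,b])[:,:,::-1])
E
```

```text
base side [[ 495. -298.    0.]
 [ 633. -324.    0.]
 [ 502. -159.    0.]]
base scene [[ 623. -321.    0.]
 [ 642. -178.    0.]]
rim side z130 [[ 479. -300.  130.]
 [ 626. -318.  130.]
 [ 644. -184.  130.]]
long free edge tri [[ 664. -323.  225.    2.]
 [ 680. -181.  222.    5.]]
short free [[ 455. -300.  188.    0.]
 [ 475. -157.  184.    5.]]
[[-1.95036329e-04 -9.45905832e-01 -3.24441240e-01  8.35066326e+01]
 [ 9.99999906e-01 -5.90507144e-05 -4.28983368e-04 -3.06403100e-01]
 [ 3.86619383e-04 -3.24441293e-01  9.45905755e-01 -1.26402011e+02]
 [ 0.00000000e+00  0.00000000e+00  0.00000000e+00  1.00000000e+00]]
```

View pics/w0.png

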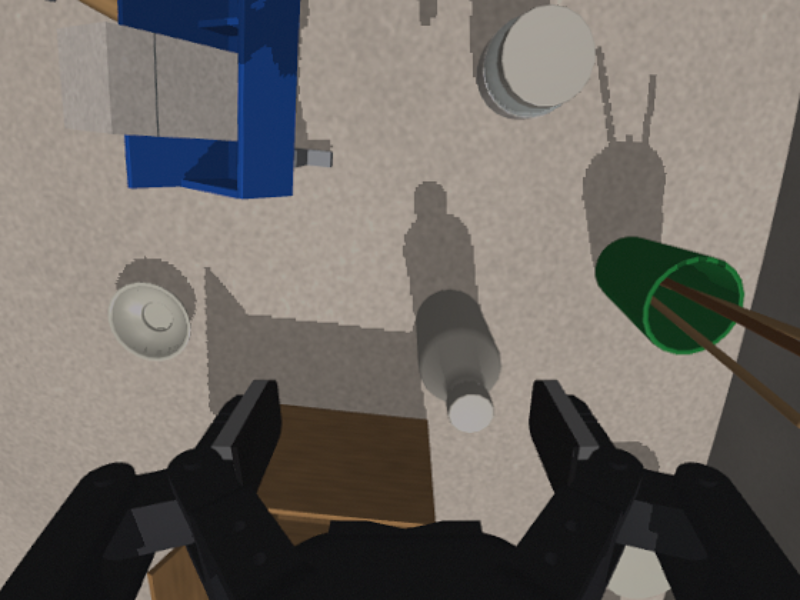

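View pics/c0.png

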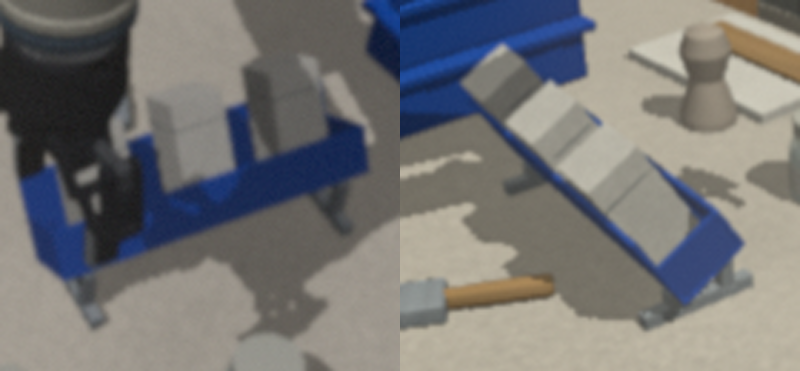

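The wrist view shows the near tray end at (128–293,190), the nearest box's lid and side at (110–240,20–135), the saucer at (150,320), the thinner at (455,360) and the jar at (540,60). The crop gives the tray's corners: scene (38,258), (65,278), (368,170) and (362,125); side (708,208) and (743,242).

```bash
cat >> h.py <<'E'
from scipy.spatial.transform import Rotation as Ro
def wristf(w):
    st=w['st'];T=np.eye(4);T[:3,:3]=Ro.from_euler('xyz',st['tcp_rot']).as_matrix();T[:3,3]=st['eef_pos']
    M=np.linalg.inv(T@w['T_tool_cam']);w['rvec']=cv2.Rodrigues(M[:3,:3])[0];w['tvec']=M[:3,3];return w
E
python3 - <<'E'
from h import *
import pickle
fs=pickle.load(open('f0.pkl','rb'));sd,sc=fs['side'],fs['scene'];w=wristf(pickle.load(open('w0.pkl','rb')))
k=140/400
S=lambda p:np.array(p,float)*k+[255,120]
D=lambda p:np.array(p,float)*k+[150,145]
print('near corners',tri(sc,S([[38,258],[65,278]]),sd,D([[308,208],[343,242]])).round(0))
print('far top',onz(sc,S([[362,125]]),96).round(0),'far bot',onz(sc,S([[368,170]]),61).round(0))
W=lambda p:np.array(p,float)*.7
print('wrist near top inner',onz(w,W([[240,198]]),94).round(0),'bot',onz(w,W([[293,195]]),61).round(0))
print('+x wall line',onz(w,W([[240,198],[245,0]]),94).round(0))
print('side near floor-x',onz(sd,D([[283,303]]),28).round(0))
s=.7
print('thinner cap z150',onz(w,W([[471,413]]),150).round(0),'scene base',onz(sc,W([[370,415]]),0).round(0))
print('jar top',onz(w,W([[547,55]]),80).round(0),'saucer',onz(w,W([[150,320]]),20).round(0),'cup',onz(w,W([[695,300]]),100).round(0))
print('box lid edge',onz(w,W([[108,25],[112,133],[155,33],[155,135]]),130).round(0))
E
```

```text
near corners [[523.  45.  91.  32.]
 [545.  50.  60.   0.]]
far top [[555. 358.  96.]] far bot [[578. 354.  61.]]
wrist near top inner [[520.  51.  94.]] bot [[546.  49.  61.]]
+x wall line [[520.  51.  94.]
 [534. 161.  94.]]
side near floor-x [[487.  56.  28.]]
thinner cap z150 [[663. -68. 150.]] scene base [[664. -71.   0.]]
jar top [[710. 135.  80.]] saucer [[399. -63.  20.]] cup [[820. -15. 100.]]
box lid edge [[474. 143. 130.]
 [467.  90. 130.]
 [498. 138. 130.]
 [491.  89. 130.]]
```

Request:
send_rows([
  [[-0.015,0.013,0.003,0,0,-0.14,1],[-0.015,0.013,0.003,0,0,-0.14,1],[-0.015,0.013,0.003,0,0,-0.14,1],[-0.015,0.013,0.003,0,0,-0.14,1],[-0.015,0.013,0.003,0,0,-0.14,1],[-0.015,0.013,0.003,0,0,-0.14,1],[-0.015,0.013,0.003,0,0,-0.14,1],[-0.015,0.013,0.003,0,0,-0.14,1],[-0.015,0.013,0.003,0,0,-0.14,1],[-0.015,0.013,0.003,0,0,-0.14,1]],
])

```text
clock: 1.15
eef_pos: [474.2, 130.4, 278.2]
tcp_rot: [-3.142, 0.0, 0.165]
contact_force: [-0.3, 0.9, 0.0]
opening: 0.999
grasp_force: 0.0
```

Request:
send_rows([
  [[-0.015,0.013,0.003,0,0,-0.14,1],[-0.015,0.012,0.003,0,0,-0.139,1],[-0.015,0.012,0.003,-0.0142,-0.131,0,1],[-0.015,0.012,0.003,-0.0142,-0.131,0,1],[-0.015,0.013,0.003,-0.0142,-0.131,0,1],[-0.015,0.013,0.003,-0.0142,-0.13,0,1],[0,0,0,0,0,0,1],[0,0,0,0,0,0,1]],
])

```text
clock: 1.95
eef_pos: [387.2, 202.4, 295.2]
tcp_rot: [3.136, -0.497, -0.104]
contact_force: [-1.2, 0.5, 1.4]
opening: 1.003
grasp_force: 0.0
```

```bash
python3 - <<'E'
from h import *
import pickle
st=sense();w=grab_frame('wrist');w['st']=st
pickle.dump(w,open('w1.pkl','wb'));w=wristf(w)
print(st['clock'],st['eef_pos'],st['tcp_rot'],st['contact_force'])
R=Ro.from_euler('xyz',st['tcp_rot']).as_matrix();print(R.round(3))
sc=grab_frame('scene');pickle.dump(sc,open('s1.pkl','wb'))
cv2.imwrite('pics/w1.png',cv2.resize(w['img'][:,:,::-1],(800,600)))
E
```

```text
1.95 [387.15176452 202.4330486  295.22273503] [ 3.13602696 -0.49730808 -0.10372702] [-1.24648145  0.50180602  1.38320466]
[[ 0.874 -0.106  0.474]
 [-0.091 -0.994 -0.055]
 [ 0.477  0.005 -0.879]]
```

View pics/w1.png

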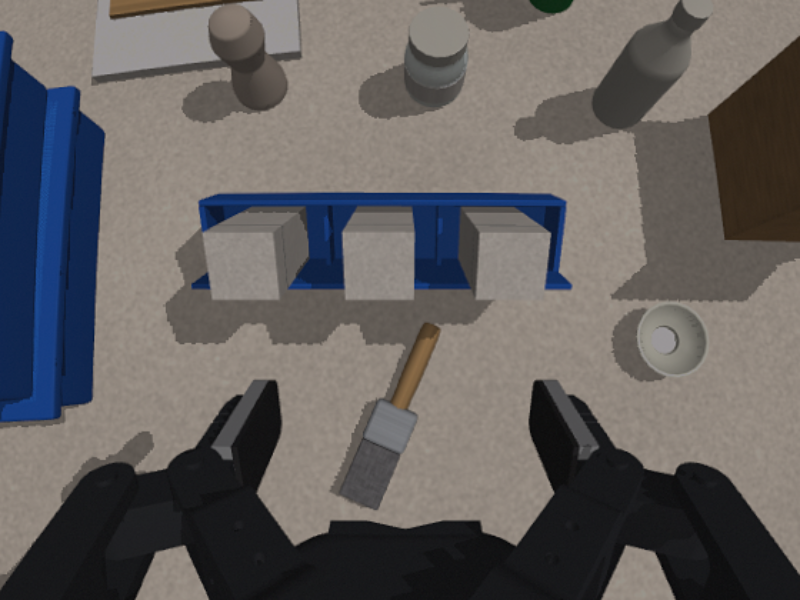

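The three lids are clear: left (205,230)–(280,300), middle (343,232)–(414,300) and right (474,233)–(548,298). The tray's -x wall top runs (193,287)–(571,287), and the brush lies at (390,420).

```bash
python3 - <<'E'
from h import *
import pickle
w=wristf(pickle.load(open('w1.pkl','rb')))
W=lambda p:np.array(p,float)*.7
P=onz(w,W([[193,287],[571,287]]),96);print('-x top',P.round(1))
d=P[1]-P[0];print('len',np.linalg.norm(d)); 
yv=-d/np.linalg.norm(d); xv=np.array([yv[1],-yv[0],0]);print('yaw',np.arctan2(xv[1],xv[0]))
print('+x top',onz(w,W([[200,200],[566,200]]),95).round(1))
m=P.mean(0);m[2]=0
o=m+xv*(62+3.4);print('origin',o)
a=np.array([0,0,.866])-.5*xv;b=.866*xv+np.array([0,0,.5])
fl=o+[0,0,45]
c,_=ray(w,[[0,0]])
for q in ([[205,230],[287,233],[280,300],[212,298]],[[343,232],[415,232],[413,300],[347,300]],[[472,233],[548,231],[548,297],[477,300]]):
    c,D=ray(w,W(q))
    t=((fl+110*a-c)@a)/(D@a);p=c+D*t[:,None]-fl
    L=np.c_[p@b,p@yv];print(L.round(1).tolist(),L.mean(0).round(1),(fl+L.mean(0)[1]*yv).round(1))
E
```

```text
-x top [[482.  364.1  96. ]
 [449.6  58.7  96. ]]
len 307.1166163305048
yaw -0.10563937526068515
+x top [[556.6 357.   95. ]
 [523.9  49.5  95. ]]
origin [530.81809163 204.48322506   0.        ]
[[23.0, 121.3], [20.5, 63.6], [-29.5, 73.3], [-27.9, 123.8]] [-3.5 95.5] [540.9 299.5  45. ]
[[21.1, 24.6], [21.1, -25.3], [-29.5, -24.4], [-29.5, 23.9]] [-4.2 -0.3] [530.8 204.2  45. ]
[[20.5, -65.0], [22.2, -118.2], [-27.2, -123.8], [-29.5, -71.4]] [ -3.5 -94.6] [520.8 110.4  45. ]
```

Request:
send_rows([
  [[0,0.012,0,0,0,0,1],[0.0122,-0.0013,-0.0212,0,0,0,1],[0.0122,-0.0013,-0.0212,0,0,0,1],[0.0122,-0.0013,-0.0212,0,0,0,1],[0.0122,-0.0013,-0.0212,0,0,0,1],[0.0122,-0.0013,-0.0212,0,0,0,1],[0.0122,-0.0013,-0.0212,0,0,0,1],[0,0,0,0,0,0,1],[0,0,0,0,0,0,1]],
], grip_force=30)

```text
clock: 2.95
eef_pos: [461.9, 204.5, 167.6]
tcp_rot: [3.135, -0.497, -0.11]
contact_force: [0.3, -0.2, 0.6]
opening: 1.0
grasp_force: 0.0
```

```bash
cat > p.py <<'E'
from h import *
np.set_printoptions(precision=3,suppress=True)
s=sense();R=Ro.from_euler('xyz',s['tcp_rot']).as_matrix()
print(s['clock'],s['eef_pos'],s['contact_force'],s['opening'],s['grasp_force']);print(R)
E
python3 p.py
```

```text
2.95 [461.85  204.513 167.627] [ 0.297 -0.188  0.627] 1.0004597048542572 0.0
[[ 0.874 -0.113  0.473]
 [-0.097 -0.994 -0.059]
 [ 0.477  0.006 -0.879]]
```

Request:
send_rows([
  [[-0.005,0.007,0,-0.003,-0.027,0,1],[0.0095,-0.001,-0.0166,0,0,0,1],[0.0095,-0.001,-0.0166,0,0,0,1],[0.0095,-0.001,-0.0166,0,0,0,1],[0,0,0,0,0,0,1],[0,0,0,0,0,0,-1],[0,0,0,0,0,0,-1],[0,0,0,0,0,0,-1],[0,0,0,0,0,0,-1],[0,0,0,0,0,0,-1]],
])

```text
clock: 3.95
eef_pos: [491.5, 206.2, 133.7]
tcp_rot: [3.139, -0.498, -0.099]
contact_force: [-4.7, 1.8, 7.6]
opening: 0.584
grasp_force: 29.9
```

```bash
python3 p.py
```

```text
3.95 [491.513 206.244 133.718] [-4.706  1.825  7.647] 0.5842257527169952 29.884229265153408
[[ 0.874 -0.1    0.475]
 [-0.087 -0.995 -0.049]
 [ 0.478  0.002 -0.878]]
```

```bash
python3 - <<'E'
from rig import sense
s=sense();print(s['qpos'].round(3),s['qvel'].round(3),s['wrist_torque'].round(3),s['joint_efforts'].round(1))
E
```

```text
[ 0.58   0.254  2.219 -0.871  0.405  3.016] [-0.001 -0.001 -0.001 -0.001 -0.     0.   ] [0.216 0.337 0.034] [ -1.9 -38.4 -21.9  -1.2   0.1  -0.1]
```

Request:
send_rows([
  [[-0.005,0.0005,0.0087,0,0,0,-1],[-0.005,0.0005,0.0087,0,0,0,-1],[-0.002,0.0,0.01,0,0,0,-1],[0,0,0,0,0,0,-1],[0,0,0,0,0,0,-1],[0,0,0,0,0,0,-1]],
])

```text
clock: 4.55
eef_pos: [479.0, 206.2, 159.4]
tcp_rot: [3.137, -0.496, -0.098]
contact_force: [-0.1, 0.6, -4.4]
opening: 0.584
grasp_force: 32.2
```

```bash
python3 p.py
```

```text
4.55 [478.954 206.19  159.387] [-0.106  0.628 -4.446] 0.5843703681285459 32.19921492040157
[[ 0.875 -0.1    0.473]
 [-0.086 -0.995 -0.051]
 [ 0.476  0.004 -0.88 ]]
```

Request:
send_rows([
  [[-0.006,0,0.016,0,0,0,-1],[-0.01,0,0.02,0,0,0,-1],[-0.01,0,0.02,0,0,0,-1],[-0.008,0,0.02,0,0,0,-1],[-0.006,0,0.02,0,0,0,-1],[0,-0.005,0.006,0,0,0,-1],[0.003,-0.01,0.003,0.0035,0.033,0,-1],[0.005,-0.015,0,0.0035,0.033,0,-1],[0.007,-0.02,0,0.0035,0.033,0,-1],[0.009,-0.028,0,0.0035,0.033,0,-1]],
], grip_force=50)

```text
clock: 5.55
eef_pos: [463.4, 127.6, 263.9]
tcp_rot: [3.138, -0.362, -0.098]
contact_force: [0.4, -0.3, -4.6]
opening: 0.578
grasp_force: 56.9
```

Request:
send_rows([
  [[0.009,-0.035,0,0.0035,0.033,0,-1],[0.01,-0.038,0,0.0035,0.033,0,-1],[0.01,-0.038,0,0.0035,0.033,0,-1],[0.01,-0.038,0,0.0035,0.033,0,-1],[0.01,-0.038,0,0.0035,0.033,0,-1],[0.01,-0.038,0,0.0035,0.033,0,-1],[0.01,-0.038,0,0.0035,0.033,0,-1],[0.01,-0.038,0,0.0035,0.033,0,-1],[0.01,-0.035,0,0.0035,0.033,0,-1],[0.01,-0.028,0,0.0035,0.033,0,-1]],
])

```text
clock: 6.55
eef_pos: [561.9, -238.8, 263.2]
tcp_rot: [3.14, -0.029, -0.102]
contact_force: [-0.1, 1.5, -4.0]
opening: 0.577
grasp_force: 56.9
```

```bash
python3 p.py
```

```text
6.55 [ 561.912 -238.754  263.169] [-0.066  1.532 -4.026] 0.5771910901425107 56.87572941184044
[[ 0.994 -0.101  0.029]
 [-0.101 -0.995 -0.005]
 [ 0.029  0.002 -1.   ]]
```

Request:
send_rows([
  [[0.008,-0.003,0,0.003,0.028,0,-1],[0,0,0,0,0,-0.026,-1],[0,0,0,0,0,0,-1]],
])

```text
clock: 6.85
eef_pos: [569.7, -238.8, 263.3]
tcp_rot: [3.141, -0.002, -0.128]
contact_force: [-0.1, 0.2, -4.1]
opening: 0.583
grasp_force: 57.0
```

```bash
python3 p.py; python3 - <<'E'
from h import *
import pickle
st=sense();fs={n:grab_frame(n) for n in('scene','side','wrist')};fs['wrist']['st']=st
pickle.dump(fs,open('f2.pkl','wb'))
a=cv2.resize(fs['scene']['img'][130:340,80:220],(400,600),interpolation=2)
b=cv2.resize(fs['side']['img'][80:365,300:490],(400,600),interpolation=2)
cv2.imwrite('pics/c2.png',np.hstack([a,b])[:,:,::-1])
E
```

```text
6.85 [ 569.666 -238.804  263.272] [-0.083  0.228 -4.138] 0.5825302737029241 56.95652537047863
[[ 0.992 -0.127  0.002]
 [-0.127 -0.992 -0.001]
 [ 0.002  0.    -1.   ]]
```

View pics/c2.png

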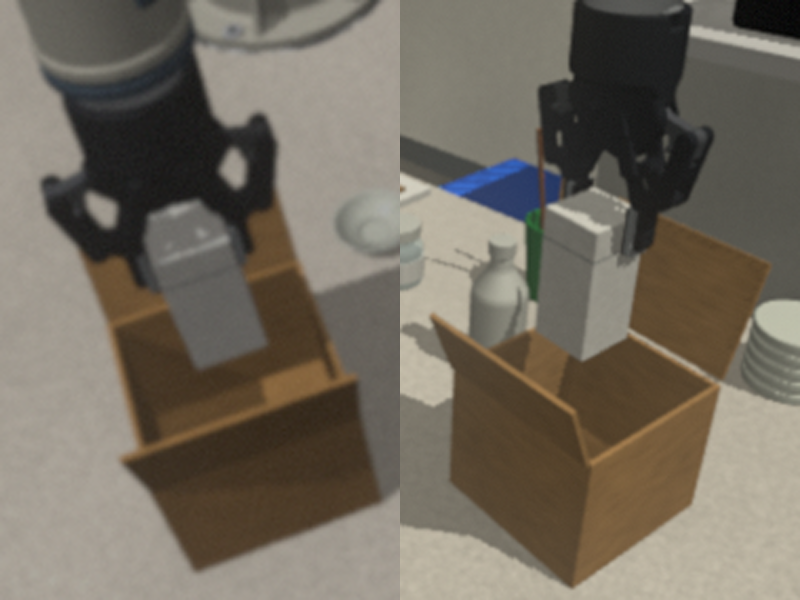

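The box hangs upright in the grip. Its bottom corners are at scene (198,367), (267,346) and side (537,340), (583,357), (630,330). The carton rim corners are at side (588,465) and (718,385), and its base corner is at (575,585).

```bash
python3 - <<'E'
from h import *
import pickle
np.set_printoptions(precision=1,suppress=True)
fs=pickle.load(open('f2.pkl','rb'));sc,sd=fs['scene'],fs['side']
S=lambda p:np.array(p,float)*.35+[80,130]
D=lambda p:(np.array(p,float)-[400,0])*[190/400,285/600]+[300,80]
t=tri(sc,S([[198,367]]),sd,D([[630,330]]));print('corner +x-y',t)
z=t[0,2]
print('bottom side',onz(sd,D([[537,340],[583,357],[630,330]]),z)); print('bottom scene',onz(sc,S([[198,367],[267,346]]),z))
print('tops side',onz(sd,D([[548,208],[600,250],[630,205],[590,190]]),z+110))
print('rim side',onz(sd,D([[588,465],[718,385]]),130),'base',onz(sd,D([[575,585],[697,503],[452,485]]),0))
print('rim scene short-hinge',onz(sc,S([[110,327],[302,267]]),130),'base',onz(sc,S([[195,570],[382,500]]),0))
E
```

```text
corner +x-y [[ 584.6 -261.9  174.1    0.2]]
bottom side [[ 521.9 -220.3  174.1]
 [ 528.9 -257.8  174.1]
 [ 584.6 -262.   174.1]]
bottom scene [[ 584.5 -261.9  174.1]
 [ 592.3 -214.8  174.1]]
tops side [[ 523.5 -218.1  284.1]
 [ 498.  -279.1  284.1]
 [ 568.9 -255.3  284.1]
 [ 569.7 -220.8  284.1]]
rim side [[ 479.2 -303.9  130. ]
 [ 628.5 -322.   130. ]] base [[ 485.7 -305.3    0. ]
 [ 634.2 -326.4    0. ]
 [ 496.7 -162.2    0. ]]
rim scene short-hinge [[ 484.6 -305.2  130. ]
 [ 505.6 -159.4  130. ]] base [[ 626.5 -323.7    0. ]
 [ 644.6 -175.3    0. ]]
```

Request:
send_rows([
  [[0.005,-0.003,0,0.002,0.02,0,-1],[0,0,-0.02,0,0,0,-1],[0,0,-0.025,0,0,0,-1],[0,0,-0.025,0,0,0,-1],[0,0,-0.025,0,0,0,-1],[0,0,-0.025,0,0,0,-1],[0,0,-0.02,0,0,0,-1],[0,0,-0.01,0,0,0,-1],[0,0,-0.004,0,0,0,-1],[0,0,0,0,0,0,-1]],
])

```text
clock: 8.0
eef_pos: [575.7, -241.6, 111.1]
tcp_rot: [3.14, 0.016, -0.125]
contact_force: [0.1, -1.2, -3.6]
opening: 0.579
grasp_force: 56.9
```

Request:
send_rows([
  [[0,0,-0.002,0,0,0,-1],[0,0,-0.002,0,0,0,-1],[0,0,0,0,0,0,-1]],
])

```text
clock: 8.3
eef_pos: [575.6, -241.7, 107.4]
tcp_rot: [3.14, 0.016, -0.126]
contact_force: [0.0, 0.1, -3.8]
opening: 0.579
grasp_force: 57.0
```

Request:
send_rows([
  [[0,0,-0.002,0,0,0,-1],[0,0,-0.002,0,0,0,-1],[0,0,-0.001,0,0,0,-1],[0,0,0,0,0,0,-1]],
])

```text
clock: 8.7
eef_pos: [575.2, -241.5, 101.7]
tcp_rot: [3.141, 0.017, -0.126]
contact_force: [-0.7, 0.6, -4.3]
opening: 0.578
grasp_force: 57.0
```

Request:
send_rows([
  [[0,0,-0.001,0,0,0,-1],[0,0,-0.001,0,0,0,-1],[0,0,0,0,0,0,-1]],
])

```text
clock: 9.0
eef_pos: [575.7, -241.6, 100.3]
tcp_rot: [3.14, 0.016, -0.126]
contact_force: [0.1, 1.1, 0.4]
opening: 0.579
grasp_force: 57.3
```

Request:
send_rows([
  [[0,0,-0.0005,0,0,0,-1],[0,0,0,0,0,0,-0.2],[0,0,0,0,0,0,0.3],[0,0,0,0,0,0,0.6],[0,0,0,0,0,0,0.7],[0,0,0,0,0,0,0.7]],
])

```text
clock: 9.6
eef_pos: [575.2, -241.6, 99.3]
tcp_rot: [3.14, 0.017, -0.126]
contact_force: [-0.3, -0.6, 0.3]
opening: 0.853
grasp_force: 0.0
```

Request:
send_rows([
  [[0,0,0.01,0,0,0,0.7],[0,0,0.02,0,0,0,0.7],[0,0,0.03,0,0,0,0.7],[0,0,0.04,0,0,0,0.7],[0,0,0.04,0,0,0,0.7],[0,0,0.04,0,0,0,0.2],[0,0,0.02,0,0,0,-1],[0,0,0,0,0,0,-1]],
])

```text
clock: 10.4
eef_pos: [576.9, -242.2, 304.1]
tcp_rot: [3.139, 0.01, -0.126]
contact_force: [-0.3, -0.4, 0.0]
opening: 0.344
grasp_force: 0.0
```

```bash
python3 p.py; python3 - <<'E'
from h import *
import pickle
st=sense();fs={n:grab_frame(n) for n in('scene','side','wrist')};fs['wrist']['st']=st
pickle.dump(fs,open('f3.pkl','wb'))
b=cv2.resize(fs['side']['img'][80:365,300:490],(400,600),interpolation=2)
a=cv2.resize(fs['wrist']['img'],(400,300));c=cv2.resize(fs['scene']['img'][130:340,80:360],(400,300))
cv2.imwrite('pics/c3.png',np.hstack([np.vstack([a,c]),b])[:,:,::-1])
E
```

```text
10.4 [ 576.881 -242.246  304.128] [-0.288 -0.369  0.03 ] 0.3435683076207767 0.0
[[ 0.992 -0.125 -0.01 ]
 [-0.125 -0.992 -0.002]
 [-0.01   0.003 -1.   ]]
```

View pics/c3.png

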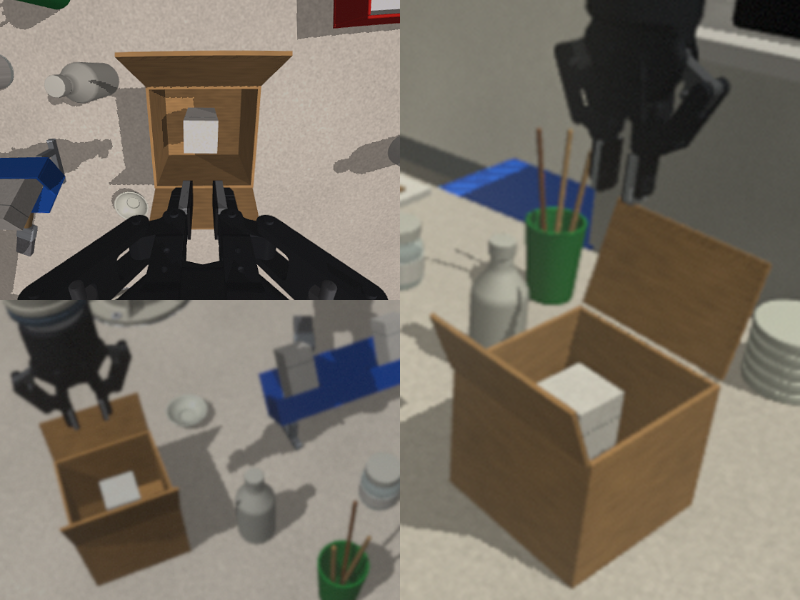

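The box stands upright in the carton. In the wrist panel at (200,130) its lid lies well inside the rim, and both flaps are open. Next is the short flap.

Request:
send_rows([
  [[-0.031,0.004,0,0,0,0,-1],[-0.031,0.004,0,0,0,0,-1],[-0.031,0.004,0,0,0,0,-1],[-0.031,0.004,0,0,0,0,-1],[-0.031,0.004,0,0,0,0,-1],[0,0,-0.03,0,0,0,-1],[0,0,-0.03,0,0,0,-1],[0,0,-0.03,0,0,0,-1],[0,0,-0.03,0,0,0,-1],[0,0,0,0,0,0,-1]],
])

```text
clock: 11.55
eef_pos: [417.1, -219.9, 175.1]
tcp_rot: [-3.14, 0.025, -0.126]
contact_force: [-0.7, -0.4, -0.1]
opening: -0.002
grasp_force: 0.0
```

Request:
send_rows([
  [[0.013,-0.0017,0.003,0,0,0,-1],[0.013,-0.0017,0.003,0,0,0,-1],[0.013,-0.0017,0,0,0,0,-1],[0.013,-0.0017,0,0,0,0,-1],[0.013,-0.0017,0,0,0,0,-1],[0.013,-0.0017,0,0,0,0,-1],[0.013,-0.0017,0,0,0,0,-1],[0.013,-0.0017,0,0,0,0,-1],[0,0,0,0,0,0,-1]],
])

```text
clock: 12.45
eef_pos: [526.4, -235.5, 185.5]
tcp_rot: [3.14, 0.015, -0.125]
contact_force: [0.7, -0.7, 0.0]
opening: -0.001
grasp_force: 0.0
```

Request:
send_rows([
  [[0,0,-0.008,0,0,0,-1],[0,0,-0.008,0,0,0,-1],[0,0,-0.008,0,0,0,-1],[0,0,0,0,0,0,-1]],
])

```text
clock: 12.85
eef_pos: [523.2, -234.8, 159.9]
tcp_rot: [3.141, 0.019, -0.126]
contact_force: [-0.5, -0.4, -0.1]
opening: -0.002
grasp_force: 0.0
```

Request:
send_rows([
  [[0,0,-0.005,0,0,0,-1],[0,0,-0.002,0,0,0,-1],[0,0,-0.001,0,0,0,-1],[0,0,0,0,0,0,-1]],
])

```text
clock: 13.25
eef_pos: [524.3, -235.2, 153.4]
tcp_rot: [3.14, 0.016, -0.126]
contact_force: [0.3, 0.3, -0.3]
opening: 0.004
grasp_force: 0.0
```

Request:
send_rows([
  [[0,0,-0.001,0,0,0,-1],[0,0,-0.001,0,0,0,-1],[0,0,0,0,0,0,-1]],
])

```text
clock: 13.55
eef_pos: [524.4, -235.2, 151.4]
tcp_rot: [3.14, 0.016, -0.126]
contact_force: [-0.5, 0.1, 0.5]
opening: -0.004
grasp_force: 0.1
```

```bash
python3 - <<'E'
from h import *
import pickle
st=sense();fs={n:grab_frame(n) for n in('scene','side','wrist')};fs['wrist']['st']=st
pickle.dump(fs,open('f4.pkl','wb'))
b=cv2.resize(fs['side']['img'][80:365,300:490],(400,600),interpolation=2)
a=cv2.resize(fs['wrist']['img'],(400,300));c=cv2.resize(fs['scene']['img'][130:340,80:360],(400,300))
cv2.imwrite('pics/c4.png',np.hstack([np.vstack([a,c]),b])[:,:,::-1])
E
```

```text
(no output)
```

View pics/c4.png

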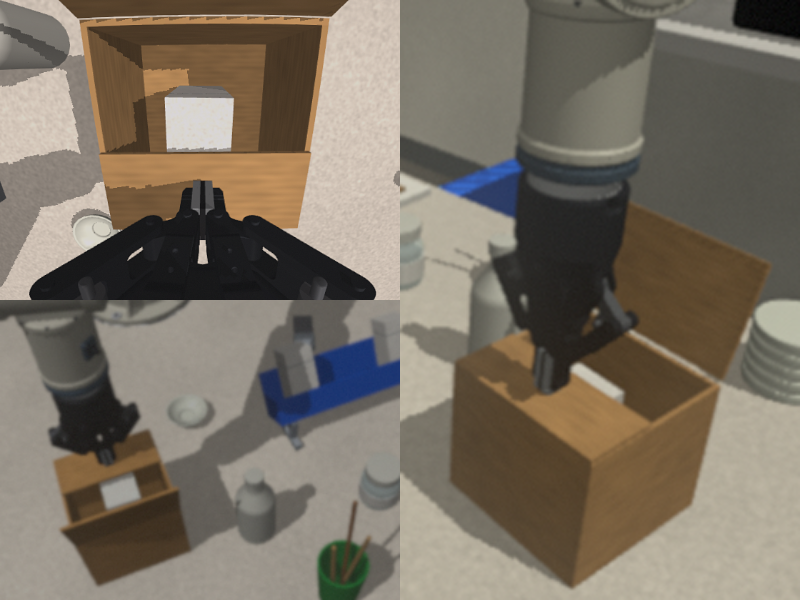

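The short flap is almost flat; its free edge is at wrist (100–310,152). I'll press a little further until I feel the stop.

Request:
send_rows([
  [[0,0,-0.001,0,0,0,-1],[0,0,-0.001,0,0,0,-1],[0,0,0,0,0,0,-1]],
])

```text
clock: 14.0
eef_pos: [524.4, -235.2, 150.8]
tcp_rot: [3.14, 0.016, -0.126]
contact_force: [-5.0, 1.9, 14.5]
opening: 0.001
grasp_force: 7.2
```

Request:
send_rows([
  [[0,0,-0.001,0,0,0,-1],[0,0,0,0,0,0,-1]],
])

```text
clock: 14.2
eef_pos: [524.5, -235.2, 150.6]
tcp_rot: [3.14, 0.016, -0.126]
contact_force: [-6.2, 4.2, 21.9]
opening: 0.002
grasp_force: 11.3
```

```bash
python3 - <<'E'
from h import *
import pickle
np.set_printoptions(precision=0,suppress=True)
fs=pickle.load(open('f0.pkl','rb'));sc,sd=fs['scene'],fs['side']
W=lambda p:np.array(p,float)*.7
print('plates',onz(sc,W([[250,590],[322,590],[286,560]]),60),onz(sd,W([[665,340],[730,340],[663,375]]),50), tri(sc,W([[286,582]]),sd,W([[698,338]])))
E
```

```text
plates [[ 835. -339.   60.]
 [ 880. -261.   60.]
 [ 824. -283.   60.]] [[ 839. -259.   50.]
 [ 912. -330.   50.]
 [ 755. -299.   50.]] [[ 852. -298.   68.    6.]]
```

Request:
send_rows([
  [[0,0,0.02,0,0,0,-1],[0,0,0.03,0,0,0,-1],[0,0,0.035,0,0,0,-1],[0,0,0.037,0,0,0,-1],[0.03,-0.0043,0,0,0,0,-1],[0.035,-0.0043,0,0,0,0,-1],[0.035,-0.0043,0,0,0,0,-1],[0.035,-0.0043,0,0,0,0,-1],[0.035,-0.0043,0,0,0,0,-1],[0.03,-0.0043,0,0,0,0,-1]],
])

```text
clock: 15.2
eef_pos: [725.9, -261.0, 270.0]
tcp_rot: [3.141, 0.016, -0.125]
contact_force: [0.6, 0.2, 0.6]
opening: -0.001
grasp_force: 0.0
```

Request:
send_rows([
  [[0,0,0,0,0,0,-1],[0,0,-0.03,0,0,0,-1],[0,0,-0.03,0,0,0,-1],[0,0,0,0,0,0,-1]],
])

```text
clock: 15.6
eef_pos: [721.1, -260.0, 205.4]
tcp_rot: [-3.141, 0.025, -0.126]
contact_force: [-0.2, 0.2, -0.1]
opening: 0.0
grasp_force: 0.0
```

Request:
send_rows([
  [[-0.014,0.0018,0.003,0,0,0,-1],[-0.014,0.0018,0,0,0,0,-1],[-0.014,0.0018,0,0,0,0,-1],[-0.014,0.0018,0,0,0,0,-1],[-0.014,0.0018,0,0,0,0,-1],[-0.014,0.0018,0,0,0,0,-1],[-0.014,0.0018,0,0,0,0,-1],[-0.014,0.0018,0,0,0,0,-1],[-0.014,0.0018,0,0,0,0,-1],[-0.014,0.0018,0,0,0,0,-1]],
])

```text
clock: 16.6
eef_pos: [583.9, -243.1, 215.3]
tcp_rot: [3.14, 0.014, -0.126]
contact_force: [0.4, 0.2, 0.4]
opening: 0.001
grasp_force: 0.2
```

Request:
send_rows([
  [[0,0,-0.01,0,0,0,-1],[0,0,-0.01,0,0,0,-1],[0,0,-0.01,0,0,0,-1],[0,0,-0.01,0,0,0,-1],[0,0,-0.007,0,0,0,-1],[0,0,-0.003,0,0,0,-1],[0,0,0,0,0,0,-1]],
])

```text
clock: 17.3
eef_pos: [584.2, -242.8, 162.6]
tcp_rot: [3.141, 0.017, -0.125]
contact_force: [0.4, -0.2, 0.8]
opening: 0.002
grasp_force: 0.0
```

Request:
send_rows([
  [[0,0,-0.003,0,0,0,-1],[0,0,-0.002,0,0,0,-1],[0,0,-0.001,0,0,0,-1],[0,0,0,0,0,0,-1]],
])

```text
clock: 17.7
eef_pos: [584.4, -243.0, 157.5]
tcp_rot: [3.14, 0.016, -0.126]
contact_force: [-0.1, 1.0, 0.6]
opening: 0.002
grasp_force: 0.0
```

Request:
send_rows([
  [[0,0,-0.001,0,0,0,-1],[0,0,-0.001,0,0,0,-1],[0,0,0,0,0,0,-1]],
])

```text
clock: 18.0
eef_pos: [584.3, -243.0, 155.4]
tcp_rot: [3.14, 0.016, -0.126]
contact_force: [1.2, -0.3, 0.1]
opening: -0.004
grasp_force: 0.0
```

Request:
send_rows([
  [[0,0,-0.001,0,0,0,-1],[0,0,-0.001,0,0,0,-1],[0,0,0,0,0,0,-1]],
])

```text
clock: 18.3
eef_pos: [584.5, -243.0, 154.9]
tcp_rot: [3.14, 0.016, -0.126]
contact_force: [-4.2, 1.1, 12.2]
opening: -0.001
grasp_force: 6.3
```

Request:
send_rows([
  [[0,0,-0.0005,0,0,0,-1],[0,0,0,0,0,0,-1]],
])

```text
clock: 18.5
eef_pos: [584.4, -243.0, 154.8]
tcp_rot: [3.14, 0.016, -0.126]
contact_force: [-5.2, 1.5, 16.7]
opening: -0.001
grasp_force: 8.0
```

Both flaps are against their stops. I'll retreat straight up and take one last look.

Request:
send_rows([
  [[0,0,0.02,0,0,0,-1],[0,0,0.04,0,0,0,-1],[0,0,0.04,0,0,0,-1],[0,0,0.04,0,0,0,-1],[0,0,0.02,0,0,0,-1],[0,0,0,0,0,0,-1],[0,0,0,0,0,0,-1]],
])

```text
clock: 19.2
eef_pos: [584.2, -242.9, 312.7]
tcp_rot: [3.14, 0.016, -0.126]
contact_force: [-0.0, 0.7, -0.4]
opening: 0.001
grasp_force: 0.0
```

```bash
python3 - <<'E'
from h import *
fs={n:grab_frame(n) for n in('scene','side')}
b=fs['side']['img'][100:380,120:500];c=fs['scene']['img'][100:380,80:460]
cv2.imwrite('pics/c5.png',np.hstack([cv2.resize(c,(400,300)),cv2.resize(b,(400,300))])[:,:,::-1]);print(sense()['clock'])
E
```

```text
19.3
```

View pics/c5.png

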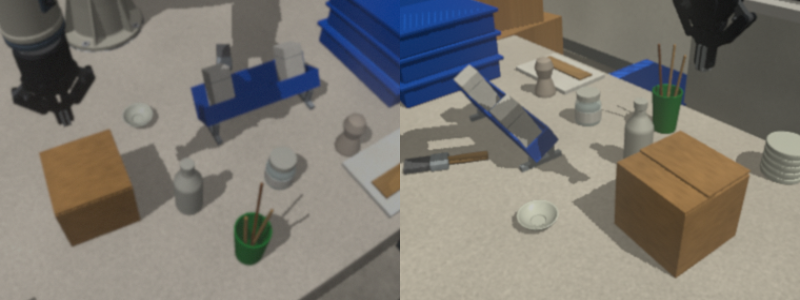

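The carton is shut flat, with the long flap over the short one (side panel at (680,165)). The two empty boxes are in their outer pockets, at scene (217,85) and (290,58), and the bystanders are standing where they were.

```bash
python3 -c "
from rig import sign_off;print(sign_off())"
```

```text
the job is handed in; nothing more can be done
None
```

I signed the job off at about 19 s: the box I judged full (about 4.4 N on the wrist, so I did not lift the other two) stands in the carton with the short flap down and the long flap over it, the other two are still in their own pockets, and nothing else looked moved in the last picture.

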